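# Lengthen the retaining bar by one hole and lay it over the pipes

### The job

The telescopic retaining bar in the setting cradle is too short for the pipe rack: press its two spring buttons flush and draw the sleeve out to the very next pair of holes, so that both buttons pop out again. Then let go, take the bar by its middle, lift it out of the cradle and lower it (do not drop it) into the two saddles of the pipe rack, an end plate outside each saddle. Leave the valve, the reducer and the carton where they are.

Things in the scene. Friction and masses are not known exactly. Their poses are not given: they have to be found in the camera images.
- bar_middle (a point): telescopic bar lying level: 30 mm square aluminium sleeve over a 24 mm steel inner tube, a 50 x 50 x 5 mm plate on each end, 0.46 kg. Point fixed to the inner tube, on the axis; y runs along the bar to the sleeve's closed end, z up. With the sleeve out 40 mm it is the middle of the 280 mm bar, near its centre of mass: hold here to carry, fingers across the bar (only an empty hole in the sleeve there).
- sleeve_end (a point): outer face of the sleeve's end plate, on the axis, 100 mm + q along y from bar_middle (q = joint sleeve). The sleeve is 185 mm long, ending at this 5 mm plate. At the other end the inner tube's plate lies 140 to 135 mm behind bar_middle, then a 30 mm square collar up to 90 mm behind it.
- bar_buttons (a point): on the axis midway between the two spring buttons, 50 mm along y from bar_middle. The 12 mm steel buttons belong to the inner tube and stick out 6 mm from the sleeve's two sides (42 mm over both) along +x and -x. Pinch both from above until the fingers lie on the sleeve (about 3 N each), then pull along +y: the sleeve comes with the fingers, the buttons stay behind.
- sleeve (a joint): how far the sleeve is drawn out, m: 0 at the start, buttons in the first holes; 0.040 in the next pair; 0.080 in the last pair (too far). Pull up to about 12 N while the hole edges push the domes under, then about 7 N; in the next holes the buttons pop out by themselves and stop the sleeve. The whole bar first shifts about 3 mm until the cradle's fork holds its end plate.
- button_front (a joint): how far the -x button is pressed in, m: 0 out, 0.006 flush with the sleeve, about 0.0075 hidden beneath the sleeve wall
- button_back (a joint): the same for the +x button
- cradle_axis (a point): setting cradle, grey, fixed: this point is 80 mm above the bench where bar_middle starts, y along the bar. At y -151 to -122 mm a slotted fork, 64 mm wide and 102 mm high, holds the inner tube's end plate; it is open upwards: lift the bar 50 mm straight up to clear it. A 24 mm wide post, 65 mm high, carries the sleeve at y 18 to 28 mm. Base plate 80 x 270 x 12 mm.
- rack_seat (a point): pipe rack, fixed: tray 120 x 270 mm with three short pipes (43 mm high) and two grey U saddles at y -129 to -79 and 79 to 129 mm: slot 37 mm wide, floor 65 mm above the bench, flared rims up to 108 mm. This point, 80 mm above the bench, is where the bar's middle belongs; y runs through both saddles. End plates go outside them, 6 mm to spare at each end; either way round.
- valve: loose brass ball valve with a blue lever, 110 mm long, 59 mm high; leave it
- reducer: loose round steel reducer, 42 mm across, 48 mm high; leave it
- carton: loose cardboard carton 90 x 70 x 60 mm; leave it
Mind the look-alikes: they are no part of the job. Of the things that look like the part that bears bar_middle, the largest one is meant.

How it is judged:
On the way, in this order (a step that is already met when the one before it is completed fails the run):
1. both buttons are pressed flush while the bar lies in the cradle (value of joint each of button_front, button_back above 0.0045 m and distance between bar_middle and cradle_axis below 0.02 m), for 0.05 s.
2. the sleeve stands in the next holes with both buttons out again, the bar still in the cradle (value of joint sleeve between 0.035 and 0.045 m and value of joint each of button_front, button_back below 0.002 m and distance between bar_middle and cradle_axis below 0.02 m), for 0.2 s.
3. the bar is lowered into the saddles while held (within 15 mm of its seat) (distance between bar_middle and rack_seat below 0.018 m and z of bar_middle in the frame of rack_seat below 0.015 m and angle between the y axis of bar_middle and the y axis of rack_seat, either way round below 0.12 rad and contact force between the fingers and bar above 1 N), for 0.05 s.
At the end, for the whole second after the job is handed in: The sleeve is drawn out 35 to 45 mm with both buttons out (pressed under 2 mm) in the second holes, and the bar lies at rest in both saddles: its middle within 8 mm across, 12 mm along and 5 mm in height of its seat, within 0.08 rad of the rack's line (value of joint sleeve between 0.035 and 0.045 m and value of joint each of button_front, button_back below 0.002 m and x of bar_middle in the frame of rack_seat between -0.008 and 0.008 m and y of bar_middle in the frame of rack_seat between -0.012 and 0.012 m and z of bar_middle in the frame of rack_seat between -0.005 and 0.005 m and angle between the y axis of bar_middle and the y axis of rack_seat, either way round below 0.08 rad and linear speed of bar below 0.02 m/s); the robot touches nothing.
It fails at once if the sleeve is drawn past the next holes (value of joint sleeve above 0.055 m).
It fails at once if the valve is moved (distance of valve from where it was at the start of the episode above 0.03 m).
It fails at once if the reducer is moved (distance of reducer from where it was at the start of the episode above 0.03 m).
It fails at once if the carton is moved (distance of carton from where it was at the start of the episode above 0.03 m).
It also fails if it takes over 48 s, if anything falls off the work surface, if the arm or the gripper's body presses on something with over 40 N, if the wrist force passes 120 N, or if a joint passes its speed limit or range.

### The arm

A 7-joint arm with a two-finger parallel gripper is mounted at the origin on the work surface. World frame = base frame: x ahead of the robot, y to its left, z up, the work surface at z = 0. Lengths are in m, angles in rad, forces in N, time in s.
With the tool pointing down it reaches from about 0.4 to 0.85 m from the base axis. Payload 10.4 kg.
Tool frame: the origin (TCP) lies between the finger pads; the fingertips stand 25 mm ahead of it and the grasp point (between the pads) lies 6 mm ahead of it; z points along the fingers, y is the line along which they close (so a half turn about z gives the same grasp; the last joint's range is limited). The gripper opens to 85 mm and grips with 20 to 120 N. Pads are 22 mm wide; open, the fingers measure 114 mm over their backs; the gripper's body (76 mm by 85 mm) begins 54 mm behind the grasp point. The pads swing forward as they close: fully open they stand 13 mm farther back than shut.
Start: joints at [-1.322, 0.332, -0.065, 1.46, 0.022, 1.35, -0.088], TCP at [0.168, 0.602, 0.256] pointing down, gripper open.
Joint ranges: [-2.6, 2.6], [-0.5, 2.12], [-1.47, 1.34], [0.16, 2.42], [-1.27, 4.41], [0.06, 2.06], [-2.6, 2.6]. Speed limits (rad/s): [2.22, 2.22, 2.79, 2.79, 3.14, 3.14, 3.14].

### API

Orientations are given as a unit quaternion [w, x, y, z].
In Python, from rig import status, imaging, arm gives the robot as it stands.
- The arm moves only by the tool arm_command, never from a script. Its argument "rows" is a list of rows, each a list of 3 entries, a list of its own where there are three numbers: the shift along the tool's x, y, z in units of 30 mm (1.0 is 30 mm), then the turn, a rotation vector about the tool's x, y, z in units of 6 degrees (1.0 is 6 degrees), then the finger opening in mm, from 0 to 85.4. In form: [[[tx, ty, tz], [ax, ay, az], gripper], ...]. A call has 1 to 5 rows; each row shifts and turns the commanded pose from where the row before left it, along the tool's axes as they then stand; what a row does not reach is not made up. A row lasts 1/10 s, in which the tool goes at most 50 mm and 8.59 degrees, less where a joint would pass 70% of its speed; a pose out of reach is approached as far as the arm can. A call is refused whole if a number of a shift passes 1 or a number of a turn 1, either way. A call with a gripper value outside its range is refused whole. The fingers move at their own pace and stop on an object; the grip force is fixed at half the most. Time passes only in rows, so rows that do not move let the fingers close. It gives the time, the measured TCP pose, the force, the opening and the grip force at its end, in the units of the state.
- status.get_obs(): the state, without advancing time (a new reading comes with each control period).
- imaging.read_camera(name): name is "scene" or "top" or "wrist"; returns a dict with "color" (400x640x3 uint8, red, green, blue), "fov_y" (degrees; the focal length in pixels is half the picture's height over the tangent of half this angle, whatever the lens; pixels are square), "cx", "cy" (the principal point, pixels), "rvec" (rotation vector, rad) and "tvec" (3), from world to camera coordinates, as OpenCV has them; the wrist camera has in their place "tool_from_camera" (4x4, takes a point from camera to tool coordinates, whose origin is the TCP and whose axes are the flange's). Camera axes: x right, y down, z forward; pixel columns grow to the right and rows downward; lengths in m; the calibration is good to about 2 mm. A picture is of the moment at which its call begins: read the wrist's pose just before it. There is no depth.
- arm.close_job(): hands the job in; it is judged then, once.
The state is a dict: "time_s": time; "qpos": joint angles; "joint_velocities": joint speeds; "joint_efforts": joint torques, N m; "ee_pos": TCP position; "orientation": TCP orientation; "contact_force": force on the tool from outside, world axes, zero at the start; "moment": the same for the moment, N m; "width": finger opening in m; "gripper_force": force on a finger pad.
Only numpy, scipy, OpenCV 4.12 (cv2) and the standard library are available. Lean on these libraries where they do the work, as an engineer would, in place of code of your own. Each camera call takes 0.05 s, during which the arm holds its last target. There are 200 camera calls.

## Working session

There is one attempt and no reset: what is moved stays moved. The work goes in short steps, Python scripts to look and compute and a tool call to move; the robot and the scene stay as the last step left them, time stands still between calls to the robot, and variables do not carry over. Pictures are saved under pics/ and viewed, at most 10 in all, crops included, and the job is handed in when it is done.

Besides the shell and the picture viewer there is one more tool, called after "Call:" as name(argument=value, ...) on one line, values as JSON. arm_command: Moves the arm, as the interface text tells. Its arguments: {"type":"object","properties":{"rows":{"type":"array","items":{"type":"array"}}},"required":["rows"]}

```bash
mkdir -p pics
cat > h.py <<'E'
import numpy as np, cv2, json
from rig import status, imaging, arm
from scipy.spatial.transform import Rotation as R
def cam(n, save=None):
    o=status.get_obs(); c=imaging.read_camera(n); im=c["color"]
    f=im.shape[0]/2/np.tan(np.radians(c["fov_y"])/2)
    K=np.array([[f,0,c["cx"]],[0,f,c["cy"]],[0,0,1]])
    if "rvec" in c and n!="wrist":
        Rm=cv2.Rodrigues(np.array(c["rvec"],float))[0]; t=np.array(c["tvec"],float)
    else:
        q=np.array(o["orientation"]); T=np.eye(4); T[:3,:3]=R.from_quat(q[[1,2,3,0]]).as_matrix(); T[:3,3]=o["ee_pos"]
        W=np.linalg.inv(T@np.array(c["tool_from_camera"])); Rm=W[:3,:3]; t=W[:3,3]
    if save:
        cv2.imwrite(f"pics/{save}.png",im[:,:,::-1]); np.savez(f"pics/{save}.npz",K=K,R=Rm,t=t)
    return im,K,Rm,t
def load(s):
    d=np.load(f"pics/{s}.npz"); return d["K"],d["R"],d["t"]
def atz(s,uv,z):
    K,Rm,t=load(s); d=Rm.T@np.linalg.inv(K)@np.array([*uv,1.]); c=-Rm.T@t
    return c+d*(z-c[2])/d[2]
def proj(s,p):
    K,Rm,t=load(s); x=K@(Rm@np.array(p,float)+t); return x[:2]/x[2]
def tri(obs):
    A=[];b=[]
    for s,uv in obs:
        K,Rm,t=load(s); d=Rm.T@np.linalg.inv(K)@np.array([*uv,1.]); d/=np.linalg.norm(d); c=-Rm.T@t
        P=np.eye(3)-np.outer(d,d); A.append(P); b.append(P@c)
    A=np.vstack(A); b=np.hstack(b); x=np.linalg.lstsq(A,b,rcond=None)[0]
    return x, np.linalg.norm(A@x-b)
E
python3 - <<'E'
from h import *
o=status.get_obs(); print(o)
for n in("scene","top","wrist"):
    im,K,Rm,t=cam(n,n); print(n,K[0,0],-Rm.T@t)
E
```

```text
{'time_s': 0.0, 'qpos': array([-1.32159977,  0.332853  , -0.06469434,  1.46095418,  0.02158119,
        1.3498848 , -0.08850874]), 'joint_velocities': array([-4.88184203e-04, -4.64348449e-04, -3.46953987e-04,  6.50310783e-04,
       -5.92680015e-04,  1.64909115e-04,  9.47180772e-05]), 'joint_efforts': array([ 1.48065078e-04, -6.25434351e+01,  4.93089901e-02, -3.91616321e+01,
        1.62576092e-02,  9.57828888e-03, -8.63642811e-06]), 'ee_pos': array([0.16769861, 0.60172713, 0.25552153]), 'orientation': array([-7.07389982e-05,  1.35478826e-01,  9.90779993e-01, -6.98794847e-04]), 'contact_force': array([-0.07273733, -0.29273422,  0.19365481]), 'moment': array([-0.02876531, -0.00700978, -0.01463513]), 'gripper_force': 0.0, 'width': 0.08558782046701033}
scene 363.80211984525664 [1.04883478 0.00121574 0.76874047]
top 475.0382871388328 [0.2952731  0.02061974 1.44022649]
wrist 357.88317816740914 [0.09441388 0.62358382 0.37401622]
```

View pics/scene.png

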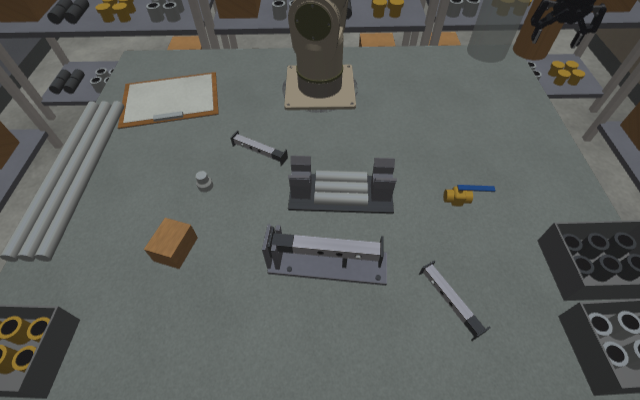

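View pics/top.png

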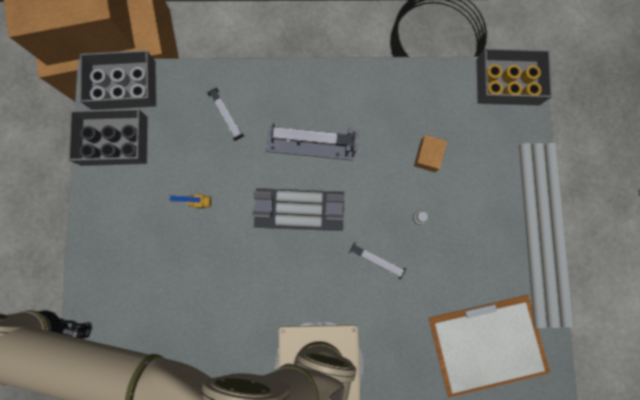

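Three candidates look like the bar, at scene pixels (325,247), (258,147) and (452,298). The one at (325,247) lies in the grey cradle with its fork and is the largest, so it fits the description. I'll confirm it in one enlarged crop.

Run:
```python
from h import *
s=cv2.imread("pics/scene.png")[220:290,255:395]; t=cv2.imread("pics/top.png")[115:235,245:365]
a=cv2.resize(s,None,fx=5.7,fy=4,interpolation=2)[:,:800]; a=cv2.resize(s,(560,280),interpolation=cv2.INTER_CUBIC)
b=cv2.resize(t,(320,320)); b=cv2.resize(cv2.imread("pics/top.png")[115:235,245:365],(480,480),interpolation=cv2.INTER_CUBIC)
# scene crop x5, top crop below
a=cv2.resize(s,(700,350),interpolation=cv2.INTER_CUBIC)
t2=cv2.resize(cv2.imread("pics/top.png")[118:165,255:370],(575,235),interpolation=cv2.INTER_CUBIC)
out=np.zeros((590,700,3),np.uint8); out[:350]=a; out[355:590,:575]=t2
cv2.imwrite("pics/crop1.png",out)
```

```text
(no output)
```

View pics/crop1.png

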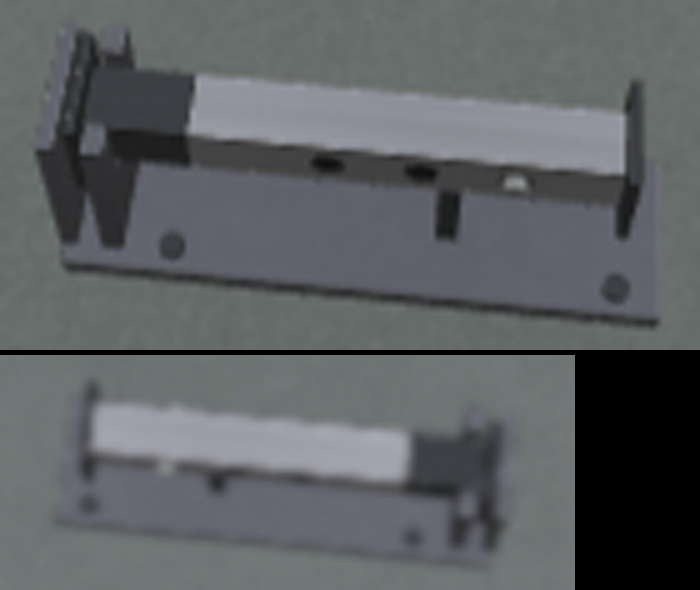

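The crop confirms it. The bar lies in the fork cradle, its light button is at scene (358,256), two empty holes are at (320,252) and (339,254), and the sleeve points to world +y. Next I measure it and the rack roughly.

Run:
```python
from h import *
S=lambda u,v:(255+u/5,220+v/5)
T=lambda u,v:(255+u/5,118+(v-355)/5)
P=[((195,75),(412,432)),((190,135),(408,490)),((628,110),(92,402)),((625,175),(88,460))]
X=[]
for a,b in P:
    x,e=tri([("scene",S(*a)),("top",T(*b))]); X.append(x); print(x.round(4),round(e,4), atz("scene",S(*a),.095).round(4),atz("top",T(*b),.095).round(4))
d=(X[2]+X[3]-X[0]-X[1])/2; print("len",np.linalg.norm(d),np.degrees(np.arctan2(d[1],d[0])))
# rack saddles rough from top/scene
for uv in [(263,203),(335,203)]: print("rack top",atz("top",uv,.108))
for uv in [(300,168),(384,168)]: print("rack scene",atz("scene",uv,.108))
for n,uv,z in[("valve",(190,200),.04),("reducer",(421,217),.048),("carton",(431,153),.06),("lookA",(226,113),.03),("lookB",(378,260),.03)]: print(n,atz("top",uv,z).round(3))
```

```text
[ 0.6612 -0.0592  0.1267] 0.0036 [ 0.642  -0.0595  0.095 ] [ 0.6701 -0.0637  0.095 ]
[ 0.6466 -0.0639  0.0507] 0.0009 [ 0.6714 -0.0605  0.095 ] [ 0.6354 -0.0606  0.095 ]
[0.6806 0.1196 0.1282] 0.0012 [0.6614 0.1248 0.095 ] [0.6904 0.1229 0.095 ]
[0.6679 0.1287 0.049 ] 0.0003 [0.6922 0.1204 0.095 ] [0.6556 0.1253 0.095 ]
len 0.1868216749707461 83.75130944513663
rack top [0.46670596 0.15172514 0.108     ]
rack top [ 0.46366568 -0.05143298  0.108     ]
rack scene [ 0.46134003 -0.05063855  0.108     ]
rack scene [0.46460986 0.15201579 0.108     ]
valve [0.488 0.374 0.04 ]
reducer [ 0.426 -0.308  0.048]
carton [ 0.616 -0.345  0.06 ]
lookA [0.757 0.273 0.03 ]
lookB [ 0.303 -0.179  0.03 ]
```

```bash
cat >> h.py <<'E'
def plan(target, yaw_turn, n, start=None):
    """rows for straight move; yaw_turn deg about tool z; returns rounded rows"""
    o=status.get_obs(); q=np.array(o["orientation"]); Rm=R.from_quat(q[[1,2,3,0]]); p=np.array(o["ee_pos"]) if start is None else start
    d=(np.array(target)-p)/n; a=np.zeros(3) ; rows=[]
    for i in range(n):
        s=(Rm.inv().apply(d)/.03).round(2); t=round(yaw_turn/n/6,2)
        rows.append([s.tolist(),t]); Rm=Rm*R.from_rotvec([0,0,np.radians(t*6)])
    for r in rows: print(r)
def yaw():
    q=np.array(status.get_obs()["orientation"]); m=R.from_quat(q[[1,2,3,0]]).as_matrix(); return np.degrees(np.arctan2(m[1,0],m[0,0])), m[:,2]
E
python3 - <<'E'
from h import *
print(yaw()); plan([.66,-.01,.30],80,20)
E
```

```text
(np.float64(164.42533245057749), array([-2.29179881e-04, -1.04887762e-03, -9.99999424e-01]))
[[-1.06, -0.76, -0.07], 0.67]
[[-1.11, -0.69, -0.07], 0.67]
[[-1.16, -0.61, -0.07], 0.67]
[[-1.2, -0.52, -0.07], 0.67]
[[-1.23, -0.44, -0.07], 0.67]
[[-1.26, -0.35, -0.07], 0.67]
[[-1.28, -0.26, -0.07], 0.67]
[[-1.3, -0.17, -0.07], 0.67]
[[-1.31, -0.08, -0.07], 0.67]
[[-1.31, 0.01, -0.07], 0.67]
[[-1.3, 0.1, -0.07], 0.67]
[[-1.29, 0.2, -0.07], 0.67]
[[-1.28, 0.29, -0.07], 0.67]
[[-1.25, 0.38, -0.07], 0.67]
[[-1.22, 0.46, -0.07], 0.67]
[[-1.19, 0.55, -0.07], 0.67]
[[-1.15, 0.63, -0.07], 0.67]
[[-1.1, 0.71, -0.07], 0.67]
[[-1.05, 0.78, -0.07], 0.67]
[[-0.99, 0.85, -0.07], 0.67]
```

Call:
arm_command(rows=[[[-0.85,-0.6,-0.06],[0,0,0.53],85],[[-0.88,-0.56,-0.06],[0,0,0.53],85],[[-0.91,-0.5,-0.06],[0,0,0.53],85],[[-0.94,-0.45,-0.06],[0,0,0.53],85],[[-0.96,-0.4,-0.06],[0,0,0.53],85]])

```text
time_s: 0.65
ee_pos: [0.2671, 0.4797, 0.2652]
orientation: [-0.0, 0.272, 0.962, -0.0]
contact_force: [0.9, -0.0, -0.3]
width: 0.0847
gripper_force: 0.0
```

Call:
arm_command(rows=[[[-0.98,-0.35,-0.06],[0,0,0.53],85],[[-1,-0.3,-0.06],[0,0,0.53],85],[[-1,-0.24,-0.06],[0,0,0.53],85],[[-1,-0.18,-0.06],[0,0,0.53],85],[[-1,-0.12,-0.06],[0,0,0.53],85]])

```text
time_s: 1.15
ee_pos: [0.3639, 0.359, 0.2745]
orientation: [-0.0, 0.404, 0.915, 0.0]
contact_force: [-0.7, -0.2, 0.4]
width: 0.0846
gripper_force: 0.0
```

Call:
arm_command(rows=[[[-1,-0.06,-0.06],[0,0,0.53],85],[[-1,0,-0.06],[0,0,0.53],85],[[-1,0.06,-0.06],[0,0,0.53],85],[[-1,0.12,-0.06],[0,0,0.53],85],[[-1,0.18,-0.06],[0,0,0.53],85]])

```text
time_s: 1.65
ee_pos: [0.46, 0.2429, 0.2835]
orientation: [-0.0, 0.526, 0.85, 0.0]
contact_force: [0.6, 0.4, -0.4]
width: 0.085
gripper_force: 0.0
```

Call:
arm_command(rows=[[[-1,0.24,-0.06],[0,0,0.53],85],[[-1,0.3,-0.06],[0,0,0.53],85],[[-1,0.35,-0.06],[0,0,0.53],85],[[-0.98,0.4,-0.06],[0,0,0.53],85],[[-0.96,0.45,-0.06],[0,0,0.53],85]])

```text
time_s: 2.15
ee_pos: [0.5604, 0.1216, 0.2925]
orientation: [-0.0, 0.639, 0.769, 0.0]
contact_force: [0.1, 0.5, -0.3]
width: 0.0851
gripper_force: 0.0
```

Call:
arm_command(rows=[[[-0.94,0.5,-0.06],[0,0,0.53],85],[[-0.91,0.55,-0.06],[0,0,0.53],85],[[-0.88,0.6,-0.06],[0,0,0.53],85],[[-0.84,0.63,-0.06],[0,0,0.53],85],[[-0.8,0.66,-0.06],[0,0,0.53],85]])

```text
time_s: 2.65
ee_pos: [0.6587, -0.0024, 0.3014]
orientation: [-0.0, 0.739, 0.674, 0.0]
contact_force: [0.4, -0.5, -0.1]
width: 0.0849
gripper_force: 0.0
```

Run:
```python
from h import *
for i in range(2):cam("wrist","w1")
o=status.get_obs(); print(o["time_s"],o["ee_pos"],o["width"],yaw()); print(load("w1")[1],o["joint_velocities"].round(3))
```

```text
2.75 [ 0.6591274  -0.00615635  0.30097457] 0.08523879088366604 (np.float64(84.42226829136982), array([-8.04262989e-05, -2.89648954e-03, -9.99995802e-01]))
[[ 9.94947644e-01 -1.00394834e-01  2.49513018e-04]
 [-9.57806158e-02 -9.48468449e-01  3.02049128e-01]
 [-3.00875169e-02 -3.00546967e-01 -9.53292328e-01]] [-0.046 -0.038 -0.044  0.041  0.012 -0.002  0.   ]
```

View pics/w1.png

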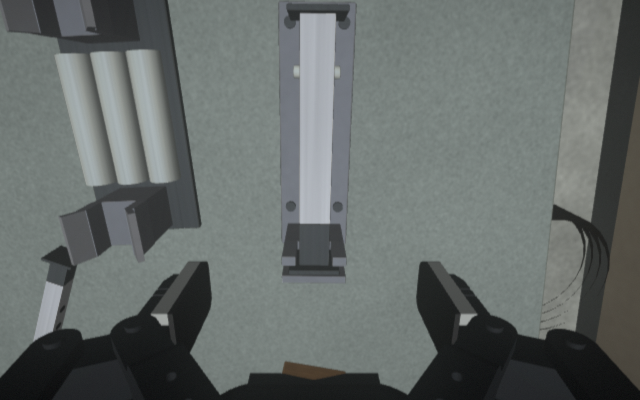

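The wrist view shows the buttons at (296,71) and (337,71), the sleeve's plate at v≈8 and the fork at v≈240–275. The rack is on the left, with its saddles at about (120,220) and (70,15). I'll take a second viewpoint that also covers the rack.

Call:
arm_command(rows=[[[0.7,-0.74,0],[0,0,0],85],[[0.7,-0.74,0],[0,0,0],85],[[0.6,-0.72,0],[0,0,0],85],[[0,0,0],[0,0,0],85]])

```text
time_s: 3.15
ee_pos: [0.5959, 0.0685, 0.3015]
orientation: [-0.001, 0.736, 0.677, 0.001]
contact_force: [0.6, -0.2, 0.2]
width: 0.0853
gripper_force: 0.0
```

Run:
```python
from h import *
cam("wrist","w2")
o=status.get_obs(); print(o["time_s"],o["ee_pos"],yaw())
```

```text
3.2 [0.59681118 0.06671978 0.30156285] (np.float64(85.08564016733403), array([-9.99301181e-05,  1.59414549e-03, -9.99998724e-01]))
```

View pics/w2.png

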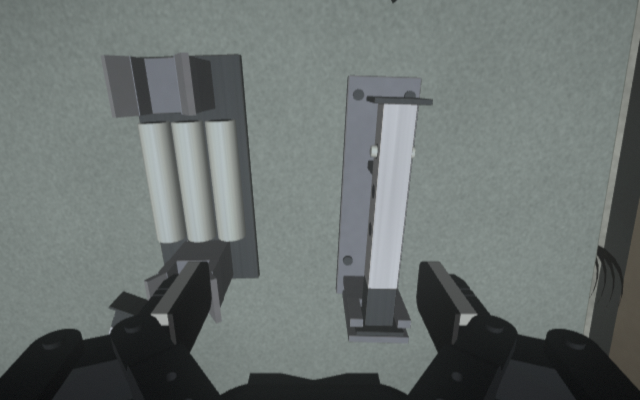

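Run:
```python
from h import *
P={"btnL":((296,71),(374,152)),"btnR":((337.5,71),(413.5,153)),"slv0L":((300,223),(368,288)),"slv0R":((329.5,223),(399,290)),"slv1L":((300,13),(386,104)),"slv1R":((336,13),(416,104))}
X={}
for k,(a,b) in P.items():
    X[k],e=tri([("w1",a),("w2",b)]); print(k,X[k].round(4),round(e,4))
for z in(.08,.095):
  for w in("w1","w2"):
    i=int(w[1])-1
    print(w,z,{k:atz(w,P[k][i],z)[:2].round(4).tolist() for k in P})
o=status.get_obs(); print(o["ee_pos"])
```

```text
btnL [0.654 0.082 0.087] 0.0002
btnR [0.6901 0.0783 0.0896] 0.0
slv0L [ 0.6419 -0.0577  0.0946] 0.0004
slv0R [ 0.6708 -0.0553  0.1068] 0.0003
slv1L [0.6632 0.1252 0.1007] 0.0006
slv1R [0.6919 0.123  0.0926] 0.0006
w1 0.08 {'btnL': [0.6537, 0.0823], 'btnR': [0.6907, 0.0786], 'slv0L': [0.641, -0.0632], 'slv0R': [0.6709, -0.0662], 'slv1L': [0.6625, 0.1285], 'slv1R': [0.6932, 0.1254]}
w2 0.08 {'btnL': [0.655, 0.0805], 'btnR': [0.6926, 0.0764], 'slv0L': [0.6434, -0.0671], 'slv0R': [0.6768, -0.0723], 'slv1L': [0.6675, 0.1242], 'slv1R': [0.695, 0.1219]}
w1 0.095 {'btnL': [0.6544, 0.0818], 'btnR': [0.6897, 0.0782], 'slv0L': [0.6422, -0.0573], 'slv0R': [0.6708, -0.0602], 'slv1L': [0.6628, 0.1259], 'slv1R': [0.6921, 0.1229]}
w2 0.095 {'btnL': [0.6527, 0.0834], 'btnR': [0.6887, 0.0795], 'slv0L': [0.6417, -0.0577], 'slv0R': [0.6735, -0.0627], 'slv1L': [0.6646, 0.1251], 'slv1R': [0.6909, 0.1229]}
[0.59681118 0.06671978 0.30156285]
```

Call:
arm_command(rows=[[[0.12,0.5,0.8],[0,0,0.05],85],[[0.12,0.5,0.8],[0,0,0.05],85],[[0.12,0.49,0.8],[0,0,0.05],85],[[0.12,0.49,0.8],[0,0,0.05],85],[[0.12,0.49,0.4],[0,0,0.04],85]])

```text
time_s: 3.7
ee_pos: [0.6734, 0.0744, 0.1907]
orientation: [-0.001, 0.747, 0.665, -0.001]
contact_force: [0.6, 0.7, 0.5]
width: 0.0852
gripper_force: 0.0
```

Call:
arm_command(rows=[[[0,0,0.7],[0,0,0],80],[[0,0,0.7],[0,0,0],75],[[0,0,0.5],[0,0,0],75],[[0,0,0],[0,0,0],75]])

```text
time_s: 4.1
ee_pos: [0.6723, 0.0748, 0.1339]
orientation: [-0.001, 0.746, 0.665, -0.002]
contact_force: [-0.3, 0.4, -0.1]
width: 0.0754
gripper_force: 0.0
```

Run:
```python
from h import *
cam("wrist","w3")
o=status.get_obs(); print(o["time_s"],o["ee_pos"],yaw())
plan([.6725,.0785,.083],yaw()[0]-83.5,1)
```

```text
4.15 [0.67302821 0.07508458 0.1356572 ] (np.float64(83.44640346149525), array([-1.46459507e-03, -5.27529491e-04, -9.99998788e-01]))
[[0.11, -0.03, 1.76], np.float64(-0.01)]
```

View pics/w3.png

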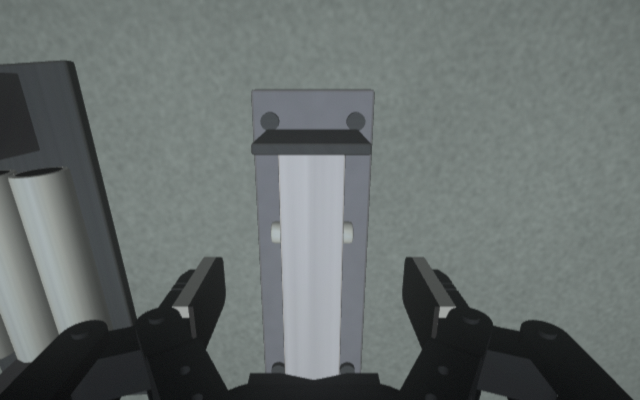

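Well centred: the bar is straight, with buttons at (276,233) and (348,233) midway between the pads.

Run:
```python
from h import *
for k,a,b,c in[("L",(296,71),(374,152),(276,233)),("R",(337.5,71),(413.5,153),(348,233))]:
    print(k,tri([("w1",a),("w2",b),("w3",c)]),tri([("w1",a),("w3",c)])[0],atz("w3",c,.08),atz("w3",c,.085))
print(atz("w3",(279,154),.095),atz("w3",(344,154),.095))
```

```text
L (array([0.65406837, 0.08197848, 0.08377782]), np.float64(0.0009575235599885935)) [0.65385602 0.08219485 0.08292511] [0.65335517 0.0809905  0.08      ] [0.65418454 0.08305585 0.085     ]
R (array([0.69063599, 0.07828905, 0.08518644]), np.float64(0.0012592315616779285)) [0.69043497 0.07847016 0.08391165] [0.69063667 0.07675801 0.08      ] [0.69038379 0.07894623 0.085     ]
[0.66270501 0.1246307  0.095     ] [0.69136873 0.12134867 0.095     ]
```

Call:
arm_command(rows=[[[0.13,-0.03,0.6],[0,0,0],75],[[0,0,0.6],[0,0,0],75],[[0,0,0.55],[0,0,0],75],[[0,0,0],[0,0,0],60],[[0,0,0],[0,0,0],50]])

```text
time_s: 4.65
ee_pos: [0.6732, 0.0795, 0.0845]
orientation: [0.0, 0.746, 0.666, 0.0]
contact_force: [0.3, -0.3, 1.3]
width: 0.0503
gripper_force: 0.0
```

Call:
arm_command(rows=[[[0,0,0],[0,0,0],44],[[0,0,0],[0,0,0],38],[[0,0,0],[0,0,0],33],[[0,0,0],[0,0,0],28],[[0,0,0],[0,0,0],28]])

```text
time_s: 5.15
ee_pos: [0.6732, 0.0799, 0.085]
orientation: [0.0, 0.746, 0.666, 0.001]
contact_force: [-4.0, 1.0, 6.7]
width: 0.0298
gripper_force: 58.5
```

Call:
arm_command(rows=[[[0,0,0],[0,0,0],26],[[0,0,0],[0,0,0],26]])

```text
time_s: 5.35
ee_pos: [0.6732, 0.0799, 0.085]
orientation: [0.0, 0.746, 0.666, 0.001]
contact_force: [-3.2, -0.7, 8.3]
width: 0.0295
gripper_force: 58.5
```

Call:
arm_command(rows=[[[0.15,0,-0.02],[0,0,0],26],[[0.15,0,0],[0,0,0],26],[[0.15,0,0],[0,0,0],26],[[0.15,0,0],[0,0,0],26],[[0.15,0,0],[0,0,0],26]])

```text
time_s: 5.85
ee_pos: [0.6758, 0.0975, 0.0848]
orientation: [0.002, 0.747, 0.664, -0.001]
contact_force: [-1.7, -12.1, 3.4]
width: 0.0292
gripper_force: 58.6
```

Call:
arm_command(rows=[[[0.1,0,0],[0,0,0],26],[[0.1,0,0],[0,0,0],26],[[0.1,0,0],[0,0,0],26],[[0,0,0],[0,0,0],26]])

```text
time_s: 6.25
ee_pos: [0.6769, 0.1081, 0.0847]
orientation: [0.001, 0.747, 0.665, -0.001]
contact_force: [0.2, -7.9, 2.8]
width: 0.0292
gripper_force: 58.7
```

Call:
arm_command(rows=[[[0.1,0,0],[0,0,0],26],[[0.1,0,0],[0,0,0],26],[[0.1,0,0],[0,0,0],26],[[0.06,0,0],[0,0,0],26],[[0,0,0],[0,0,0],26]])

```text
time_s: 6.75
ee_pos: [0.678, 0.1213, 0.0846]
orientation: [0.0, 0.746, 0.666, -0.0]
contact_force: [-0.6, -4.7, 2.2]
width: 0.0293
gripper_force: 59.2
```

Call:
arm_command(rows=[[[0.05,0,0],[0,0,0],26],[[0.05,0,0],[0,0,0],26],[[0,0,0],[0,0,0],26]])

```text
time_s: 7.05
ee_pos: [0.6781, 0.1237, 0.0845]
orientation: [0.001, 0.746, 0.666, -0.0]
contact_force: [-0.3, -7.0, 2.2]
width: 0.0293
gripper_force: 59.2
```

Call:
arm_command(rows=[[[0.05,0,0],[0,0,0],26],[[0,0,0],[0,0,0],26]])

```text
time_s: 7.25
ee_pos: [0.6782, 0.1238, 0.0845]
orientation: [0.001, 0.747, 0.665, -0.001]
contact_force: [-1.1, -9.9, 3.1]
width: 0.0291
gripper_force: 59.2
```

Run:
```python
from h import *
o=status.get_obs(); print(o["ee_pos"],o["contact_force"])
cam("scene","s2"); cam("wrist","w4")
s=cv2.imread("pics/s2.png")[215:295,255:415]
out=np.vstack([cv2.resize(s,(640,320),interpolation=cv2.INTER_CUBIC),cv2.imread("pics/w4.png")[130:400]]); cv2.imwrite("pics/c2.png",out)
```

```text
[0.67823598 0.12377194 0.08451856] [-1.10075808 -9.87395754  3.13909158]
```

View pics/c2.png

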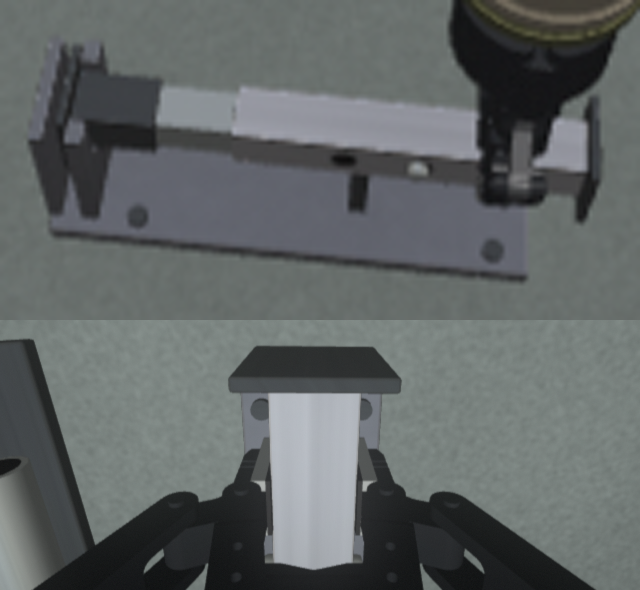

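Pull force rose with no further motion. The light button shows out again at crop (419,168), with one empty hole (344,158) left of it, so the sleeve sits in the second holes. I release it, rise and look at both rack and bar.

Call:
arm_command(rows=[[[-0.08,0,0],[0,0,0],26],[[0,0,0],[0,0,0],50],[[0,0,0],[0,0,0],75],[[0,0,0],[0,0,0],75],[[0,0,-0.5],[0,0,0],75]])

```text
time_s: 7.85
ee_pos: [0.6765, 0.1244, 0.0977]
orientation: [-0.001, 0.746, 0.666, -0.002]
contact_force: [-0.5, 1.5, 0.2]
width: 0.0749
gripper_force: 0.0
```

Call:
arm_command(rows=[[[0,0,-1],[0,0,0],80],[[0,0,-1],[0,0,0],80],[[0,0,-1],[0,0,0],80],[[-0.6,-0.45,-0.9],[0,0,0],80],[[-0.6,-0.45,-0.9],[0,0,0],80]])

```text
time_s: 8.35
ee_pos: [0.6467, 0.0913, 0.2456]
orientation: [0.0, 0.746, 0.666, 0.001]
contact_force: [-0.2, -0.1, -0.8]
width: 0.08
gripper_force: 0.0
```

Call:
arm_command(rows=[[[-0.8,-0.6,-1],[0,0,0],80],[[-0.8,-0.6,-1],[0,0,0],80],[[-0.8,-0.6,-1],[0,0,0],80],[[-0.8,-0.6,-1],[0,0,0],80],[[-0.5,-0.43,-0.9],[0,0,0],80]])

```text
time_s: 8.85
ee_pos: [0.5486, -0.0119, 0.3934]
orientation: [0.0, 0.747, 0.665, 0.001]
contact_force: [0.9, 0.2, -0.3]
width: 0.0803
gripper_force: 0.0
```

Call:
arm_command(rows=[[[0,0,0],[0,0,0],80],[[0,0,0],[0,0,0],80]])

```text
time_s: 9.05
ee_pos: [0.55, -0.0096, 0.3917]
orientation: [0.0, 0.746, 0.666, 0.001]
contact_force: [0.4, 0.7, -0.7]
width: 0.08
gripper_force: 0.0
```

Run:
```python
from h import *
cam("wrist","w5")
o=status.get_obs(); print(o["time_s"],o["ee_pos"],yaw())
```

```text
9.1 [ 0.55001006 -0.00894561  0.39053548] (np.float64(83.5246461205195), array([ 3.38779232e-04,  8.49372957e-04, -9.99999582e-01]))
```

View pics/w5.png

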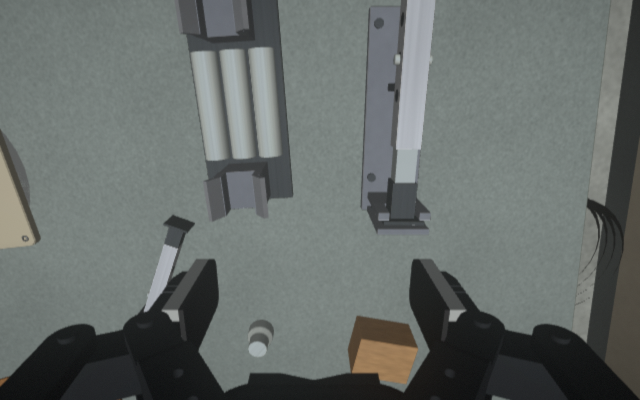

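Near saddle at about (240,190), far saddle at about (218,15), bar collar at (403,195) in w5. One enlarged crop of the rack in two views gives exact corners.

Run:
```python
import cv2,numpy as np
a=cv2.imread("pics/w5.png")[0:225,170:300]; b=cv2.imread("pics/w2.png")[40:285,100:265]
A=cv2.resize(a,None,fx=2.6,fy=2.6,interpolation=2); B=cv2.resize(b,None,fx=2.4,fy=2.4,interpolation=2)
o=np.zeros((600,A.shape[1]+B.shape[1]+4,3),np.uint8); o[:A.shape[0],:A.shape[1]]=A; o[:B.shape[0],A.shape[1]+4:]=B
print(A.shape); cv2.imwrite("pics/c3.png",o)
```

```text
(585, 338, 3)
```

View pics/c3.png

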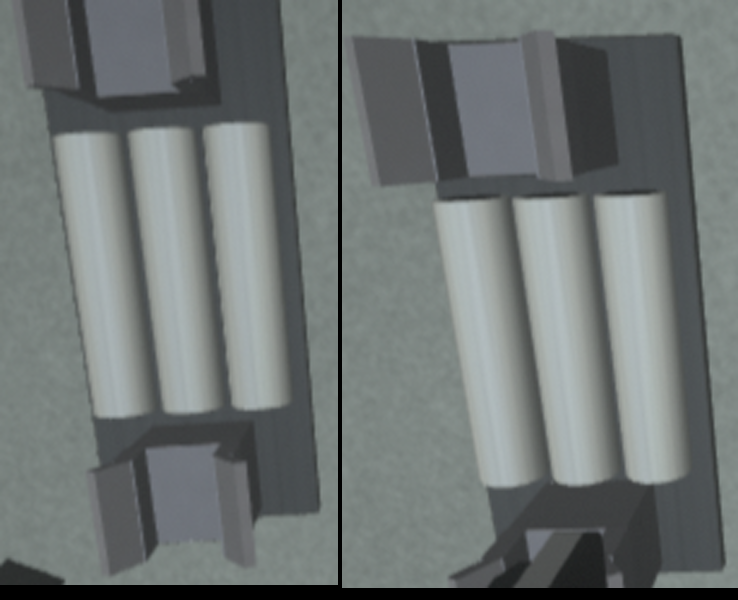

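Run:
```python
from h import *
A=lambda u,v:(170+u/2.6,v/2.6)
B=lambda u,v:(100+(u-342)/2.4,40+v/2.4)
Z=.108
pts={"near_-129":("w5",A(108,574),A(254,565)),"near_-79":("w5",A(92,470),A(245,460)),"far_79_w5":("w5",A(27,90),A(205,93)),"far_129":("w2",B(348,38),B(553,31)),"far_79":("w2",B(372,186),B(570,178))}
for k,(s,a,b) in pts.items():
    p,q=atz(s,a,Z),atz(s,b,Z); print(k,p[:2].round(4),q[:2].round(4),((p+q)/2)[:2].round(4),np.linalg.norm(p-q).round(4))
print("floor near left",[atz("w5",A(*u),.065)[:2].round(4).tolist() for u in((147,447),(157,543))])
print("floor far left",[atz("w2",B(*u),.065)[:2].round(4).tolist() for u in((449,45),(468,176))])
print("floor far right ",[atz("w5",A(*u),.065)[:2].round(4).tolist() for u in((96,97),)])
# triangulate far saddle near-left rim + pipes ends
print(tri([("w2",B(372,186)),("w5",A(27,90))]),tri([("w2",B(570,178)),("w5",A(205,80))]))
# bar: sleeve start, collar corners, in w5
for n,uv in{"slvL":(397.5,149),"slvR":(420.5,150.5)}.items(): print(n,atz("w5",uv,.095).round(4))
for n,uv in{"colL":(393,181),"colR":(415.5,182.5)}.items(): print(n,atz("w5",uv,.095).round(4))
for n,uv in{"btnL":(397,59),"btnR":(431,60)}.items(): print(n,atz("w5",uv,.08).round(4))
o=status.get_obs();print(o["ee_pos"])
```

```text
near_-129 [ 0.4201 -0.0729] [ 0.4878 -0.0762] [ 0.454  -0.0745] 0.0678
near_-79 [ 0.4229 -0.0232] [ 0.4914 -0.0265] [ 0.4571 -0.0249] 0.0686
far_79_w5 [0.4289 0.1327] [0.4988 0.1236] [0.4639 0.1282] 0.0705
far_129 [0.4331 0.1834] [0.5029 0.1797] [0.468  0.1815] 0.0698
far_79 [0.429  0.1344] [0.4998 0.1312] [0.4644 0.1328] 0.0709
floor near left [[0.4375, -0.0245], [0.4333, -0.0742]]
floor far left [[0.4481, 0.1828], [0.4447, 0.1335]]
floor far right  [[0.4445, 0.1335]]
(array([0.42720039, 0.13383135, 0.10402839]), np.float64(0.0008205044734222707)) (array([0.49767702, 0.13022173, 0.09947045]), np.float64(0.001285816845085904))
slvL [ 0.6489 -0.0141  0.095 ]
slvR [ 0.6755 -0.019   0.095 ]
colL [ 0.6418 -0.0521  0.095 ]
colR [ 0.6686 -0.0571  0.095 ]
btnL [0.6561 0.0849 0.08  ]
btnR [0.6941 0.0795 0.08  ]
[ 0.55001006 -0.00894561  0.39053548]
```

Call:
arm_command(rows=[[[0.23,0.47,0.9],[0,0,0],75],[[0.23,0.47,0.9],[0,0,0],75],[[0.23,0.47,0.9],[0,0,0],75],[[0.23,0.47,0.9],[0,0,0],75],[[0.23,0.47,0.9],[0,0,0],75]])

```text
time_s: 9.6
ee_pos: [0.6243, 0.018, 0.2527]
orientation: [-0.001, 0.746, 0.666, -0.001]
contact_force: [-0.6, 0.4, 0.2]
width: 0.0748
gripper_force: 0.0
```

Call:
arm_command(rows=[[[0.22,0.46,0.9],[0,0,0],75],[[0.22,0.46,0.9],[0,0,0],75],[[0.22,0.46,0.9],[0,0,0],75],[[0,0,0],[0,0,0],75],[[0,0,0],[0,0,0],75]])

```text
time_s: 10.1
ee_pos: [0.6668, 0.032, 0.1733]
orientation: [-0.001, 0.746, 0.666, -0.001]
contact_force: [-0.1, -0.1, 1.5]
width: 0.0752
gripper_force: 0.0
```

Run:
```python
from h import *
print(status.get_obs()["ee_pos"],yaw()); plan([.667,.0325,.085],yaw()[0]-83.5,1)
```

```text
[0.66681809 0.03198451 0.17333244] (np.float64(83.51399470125851), array([-2.62042546e-03, -9.34994464e-04, -9.99996130e-01]))
[[0.02, 0.01, 2.94], np.float64(0.0)]
```

Call:
arm_command(rows=[[[0,0,0.8],[0,0,0],75],[[0,0,0.8],[0,0,0],75],[[0,0,0.8],[0,0,0],75],[[0,0,0.54],[0,0,0],75],[[0,0,0],[0,0,0],60]])

```text
time_s: 10.6
ee_pos: [0.6664, 0.0318, 0.0851]
orientation: [-0.001, 0.746, 0.666, -0.001]
contact_force: [-0.3, 0.1, -0.1]
width: 0.0623
gripper_force: 0.0
```

Call:
arm_command(rows=[[[0,0,0],[0,0,0],45],[[0,0,0],[0,0,0],36],[[0,0,0],[0,0,0],30],[[0,0,0],[0,0,0],24],[[0,0,0],[0,0,0],24]])

```text
time_s: 11.1
ee_pos: [0.668, 0.0317, 0.0878]
orientation: [0.0, 0.746, 0.666, 0.001]
contact_force: [-3.0, 0.5, 6.9]
width: 0.0299
gripper_force: 59.4
```

Call:
arm_command(rows=[[[0,0,-0.1],[0,0,0],24],[[0,0,-0.3],[0,0,0],24],[[0,0,-0.4],[0,0,0],24],[[0,0,-0.5],[0,0,0],24],[[0,0,-0.6],[0,0,0],24]])

```text
time_s: 11.6
ee_pos: [0.6673, 0.0317, 0.1445]
orientation: [-0.0, 0.746, 0.666, -0.0]
contact_force: [0.0, -0.6, -3.9]
width: 0.0295
gripper_force: 59.5
```

Call:
arm_command(rows=[[[0,0,-0.6],[0,0,0],24],[[0,-0.2,-0.4],[0,0,0],24],[[0,-0.6,0],[0,0,-0.1],24],[[0,-0.8,0],[0,0,-0.1],24],[[0,-0.9,0],[0,0,-0.1],24]])

```text
time_s: 12.1
ee_pos: [0.5918, 0.0394, 0.1736]
orientation: [0.0, 0.735, 0.678, 0.0]
contact_force: [0.5, -0.2, -4.8]
width: 0.0294
gripper_force: 60.0
```

Call:
arm_command(rows=[[[0,-0.9,0],[0,0,-0.1],24],[[0,-0.9,0],[0,0,-0.1],24],[[0,-0.9,0],[0,0,-0.05],24],[[0,-0.8,0],[0,0,0],24],[[0,-0.5,0],[0,0,0],24]])

```text
time_s: 12.6
ee_pos: [0.4711, 0.0474, 0.1735]
orientation: [-0.001, 0.727, 0.687, 0.0]
contact_force: [-0.3, 0.4, -3.9]
width: 0.0294
gripper_force: 60.1
```

Call:
arm_command(rows=[[[0,-0.3,0],[0,0,0],24],[[0,0,0],[0,0,0],24],[[0,0,0],[0,0,0],24]])

```text
time_s: 12.9
ee_pos: [0.4647, 0.048, 0.1736]
orientation: [0.0, 0.727, 0.687, 0.001]
contact_force: [0.4, 0.1, -4.9]
width: 0.0297
gripper_force: 60.1
```

Run:
```python
from h import *
o=status.get_obs(); print(o["time_s"],o["ee_pos"],o["contact_force"],o["moment"],yaw()); plan([.4602,.0527,.13],yaw()[0]-86.8,1)
```

```text
12.9 [0.46465632 0.04798748 0.17362255] [ 0.37017539  0.1440532  -4.86450122] [-0.06106376  0.00889037  0.02233385] (np.float64(86.78823863810896), array([ 1.05143670e-03,  5.48148354e-04, -9.99999297e-01]))
[[0.15, -0.16, 1.45], np.float64(-0.0)]
```

Call:
arm_command(rows=[[[0.15,-0.16,0.3],[0,0,0],24],[[0,0,0.5],[0,0,0],24],[[0,0,0],[0,0,0],24]])

```text
time_s: 13.2
ee_pos: [0.4584, 0.0527, 0.1471]
orientation: [-0.001, 0.727, 0.687, -0.002]
contact_force: [-0.9, -0.6, -4.1]
width: 0.0289
gripper_force: 60.3
```

Run:
```python
from h import *
cam("wrist","w6"); cam("scene","s6"); cam("top","t6")
print(status.get_obs()["ee_pos"],yaw())
a=cv2.imread("pics/w6.png")[0:300,90:490]; b=cv2.imread("pics/s6.png")[125:225,270:420]
b=cv2.resize(b,None,fx=2.6,fy=2.6,interpolation=2)
t=cv2.imread("pics/t6.png")[165:245,235:365]; t=cv2.resize(t,None,fx=3,fy=3,interpolation=2)
o=np.zeros((600,800,3),np.uint8); o[:300,:400]=a; o[:260,405:795]=b; o[305:545,405:795]=t; 
w=cv2.resize(cv2.imread("pics/w6.png")[250:400,110:530],(400,143)); o[305:448,:400]=w
cv2.imwrite("pics/c4.png",o)
```

```text
[0.45981637 0.05267508 0.14930486] (np.float64(86.77262243736955), array([-3.60519313e-05, -4.23255409e-04, -9.99999910e-01]))
```

View pics/c4.png

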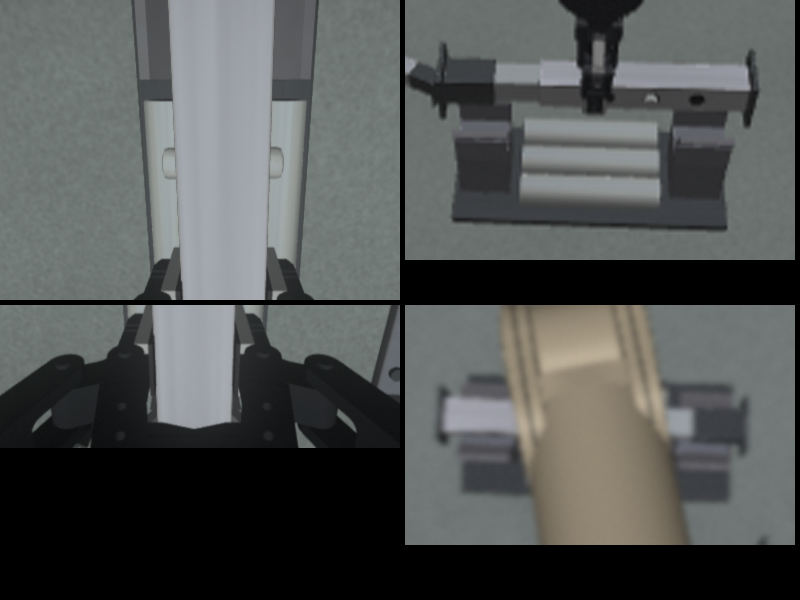

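Both buttons are out, at (259,163) and (367,162) in w6, and the bar hovers over the rack with its plates outboard of the saddles. A quick numeric check of the along-offset follows.

Run:
```python
from h import *
for z in(.14,.144):
    p,q=atz("w6",(259,163),z),atz("w6",(367,162),z); m=(p+q)/2; print(p.round(4),q.round(4),"mid",(m-.05*np.array([.056,.998,0])).round(4))
S=lambda u,v:(270+(u-405)/2.6,125+v/2.6)
T=lambda u,v:(235+(u-405)/3,165+(v-305)/3)
print("plates scene",atz("s6",S(443,45),.167).round(4),atz("s6",S(752,55),.167).round(4))
print("plates top",atz("t6",T(443,415),.142).round(4),atz("t6",T(741,425),.142).round(4))
print("saddle ends top",atz("t6",T(463,377),.108).round(4),atz("t6",T(733,385),.108).round(4))
print("top bar across: left",[atz("t6",T(480,v),.157)[0].round(4) for v in(397,433)],"rims",[atz("t6",T(480,v),.108)[0].round(4) for v in(376,466)])
print("top bar across: right",[atz("t6",T(708,v),.157)[0].round(4) for v in(407,440)],"rims",[atz("t6",T(708,v),.108)[0].round(4) for v in(385,474)])
```

```text
[0.4421 0.1048 0.14  ] [0.4806 0.103  0.14  ] mid [0.4586 0.054  0.14  ]
[0.4428 0.1056 0.144 ] [0.48   0.1039 0.144 ] mid [0.4586 0.0548 0.144 ]
plates scene [ 0.4332 -0.0842  0.167 ] [0.4507 0.1905 0.167 ]
plates top [0.4667 0.1904 0.142 ] [ 0.4533 -0.0826  0.142 ]
saddle ends top [0.507  0.1762 0.108 ] [ 0.4957 -0.0787  0.108 ]
top bar across: left [np.float64(0.4806), np.float64(0.4478)] rims [np.float64(0.5077), np.float64(0.4225)]
top bar across: right [np.float64(0.4684), np.float64(0.4383)] rims [np.float64(0.496), np.float64(0.4117)]
```

Run:
```python
from h import *
S=lambda u,v:(270+(u-405)/2.6,125+v/2.6)
for k,u,v,z in[("rimL",458,128,.108),("rimR",733,135,.108),("trayL",453,221,0),("trayR",727,230,0)]: print(k,atz("s6",S(u,v),z).round(4))
# rim corners of initial wrist measures projected in s6/t6 crop coordinates
for y in(-.129,.129):
    c=np.array([.4602,.0535,.108])+y*np.array([.056,.998,0]); 
    for x in(-.035,.035):
        p=c+x*np.array([.998,-.056,0]); a=proj("s6",p); b=proj("t6",p)
        print(y,x,"scene crop",(405+(a[0]-270)*2.6).round(1),((a[1]-125)*2.6).round(1),"top crop",(405+(b[0]-235)*3).round(1),(305+(b[1]-165)*3).round(1))
```

```text
rimL [ 0.4808 -0.0731  0.108 ]
rimR [0.4931 0.1775 0.108 ]
trayL [ 0.5094 -0.0851  0.    ]
trayR [ 0.5237  0.1847 -0.    ]
-0.129 -0.035 scene crop 460.6 78.2 top crop 729.4 466.9
-0.129 0.035 scene crop 453.2 134.0 top crop 731.6 393.2
0.129 -0.035 scene crop 731.7 85.9 top crop 454.2 455.8
0.129 0.035 scene crop 737.4 142.8 top crop 458.7 381.9
```

Call:
arm_command(rows=[[[-0.04,0.02,0.2],[0,0,0],24],[[0,0,0.35],[0,0,0],24],[[0,0,0.35],[0,0,0],24],[[0,0,0.3],[0,0,0],24],[[0,0,0.2],[0,0,0],24]])

```text
time_s: 13.85
ee_pos: [0.4596, 0.0514, 0.106]
orientation: [-0.0, 0.727, 0.687, -0.001]
contact_force: [-0.7, -0.6, -4.7]
width: 0.0292
gripper_force: 60.4
```

Call:
arm_command(rows=[[[0,0,0.2],[0,0,0],24],[[0,0,0.2],[0,0,0],24],[[0,0,0.1],[0,0,0],24],[[0,0,0],[0,0,0],24]])

```text
time_s: 14.25
ee_pos: [0.4599, 0.0515, 0.0918]
orientation: [-0.0, 0.727, 0.687, -0.0]
contact_force: [0.2, -0.3, -5.8]
width: 0.0294
gripper_force: 60.4
```

Call:
arm_command(rows=[[[0,0,0.08],[0,0,0],24],[[0,0,0.06],[0,0,0],24],[[0,0,0],[0,0,0],24]])

```text
time_s: 14.55
ee_pos: [0.4601, 0.0516, 0.088]
orientation: [-0.0, 0.727, 0.687, 0.0]
contact_force: [-0.5, -0.3, -4.1]
width: 0.0292
gripper_force: 60.5
```

Call:
arm_command(rows=[[[0,0,0.03],[0,0,0],24],[[0,0,0.03],[0,0,0],24],[[0,0,0],[0,0,0],24]])

```text
time_s: 14.85
ee_pos: [0.4603, 0.0515, 0.0876]
orientation: [-0.0, 0.727, 0.687, 0.0]
contact_force: [-9.4, -2.6, 18.2]
width: 0.0292
gripper_force: 63.8
```

Seated on the saddle floor, at the same TCP height as in the cradle. Now I relax, open and rise.

Call:
arm_command(rows=[[[0,0,-0.05],[0,0,0],24],[[0,0,0],[0,0,0],34],[[0,0,0],[0,0,0],60],[[0,0,0],[0,0,0],75],[[0,0,0],[0,0,0],75]])

```text
time_s: 15.35
ee_pos: [0.4602, 0.0515, 0.0877]
orientation: [0.0, 0.727, 0.687, 0.0]
contact_force: [-0.7, 0.1, 0.1]
width: 0.0745
gripper_force: 0.0
```

Call:
arm_command(rows=[[[0,0,-0.4],[0,0,0],75],[[0,0,-0.8],[0,0,0],75],[[0,0,-1],[0,0,0],75],[[0,0,-1],[0,0,0],75],[[0,0,-1],[0,0,0],75]])

```text
time_s: 15.85
ee_pos: [0.46, 0.0512, 0.2158]
orientation: [0.0, 0.727, 0.687, 0.0]
contact_force: [0.9, 0.2, -1.1]
width: 0.0755
gripper_force: 0.0
```

Call:
arm_command(rows=[[[-0.7,0.3,-1],[0,0,0],75],[[-0.7,0.3,-1],[0,0,0],75],[[-0.7,0.3,-1],[0,0,0],75],[[0,0,0],[0,0,0],75],[[0,0,0],[0,0,0],75]])

```text
time_s: 16.35
ee_pos: [0.4836, -0.0133, 0.3045]
orientation: [0.0, 0.727, 0.687, 0.001]
contact_force: [-0.4, 0.5, -0.7]
width: 0.0748
gripper_force: 0.0
```

Run:
```python
from h import *
im,K,Rm,t=cam("wrist","w7"); o=status.get_obs(); print(o["time_s"],o["ee_pos"],yaw())
# predicted pixels of seated bar; light sleeve edges along rows (horizontal profile)
seat=np.array([.4602,.0535,.095]); ax=np.array([.056,.998,0]); cr=np.array([.998,-.056,0])
g=cv2.cvtColor(im,cv2.COLOR_RGB2GRAY).astype(int)
for y in(-.04,.03,.07,.13):
    l,r=proj("w7",seat+ax*y-cr*.015),proj("w7",seat+ax*y+cr*.015); v=int(round((l[1]+r[1])/2))
    if 0<=v<400: print(y,"pred",l.round(1),r.round(1),"row",v,g[v,max(int(l[0])-10,0):int(r[0])+12:2])
for y in(-.045,-.09,-.135,-.14,.135,.14): print("col",y,proj("w7",seat+ax*y).round(1))
p=proj("w7",seat-ax*.07).round().astype(int); print(p); q=proj("w7",seat).round().astype(int)
print(q,[ (v,g[v,q[0]+round((p[0]-q[0])*(v-q[1])/(p[1]-q[1]))]) for v in range(q[1],min(q[1]+190,400),4)])
```

```text
16.4 [ 0.48313999 -0.01257069  0.30355634] (np.float64(86.7932811672938), array([-3.02486900e-04,  3.53032915e-04, -9.99999892e-01]))
-0.04 pred [267.1 144.8] [299.7 144.8] row 145 [176 169 159 148 131 117 183 192 186 184 187 186 185 186 185 184 185 189
 191 192 195 191  97  84  91 141 158]
0.03 pred [263.8  63.6] [298.7  63.6] row 64 [177 170 165 158 142 126 167 182 178 176 178 180 179 177 175 173 174 177
 179 179 180 183 182  95  86  83 106 137 155]
0.07 pred [261.7  12.1] [298.  12.] row 12 [ 78  77  65  60  59  73 169 174 171 169 171 174 175 173 167 166 168 169
 171 172 172 174 174 158  67  59  59  60  59  59]
col -0.045 [283.5 150.2]
col -0.09 [284.8 196.8]
col -0.135 [285.9 239.8]
col -0.14 [286.1 244.4]
col 0.135 [277.4 -81.2]
col 0.14 [277.2 -88.9]
[284 177]
[282 100] [(100, np.int64(181)), (104, np.int64(182)), (108, np.int64(182)), (112, np.int64(182)), (116, np.int64(183)), (120, np.int64(184)), (124, np.int64(184)), (128, np.int64(185)), (132, np.int64(185)), (136, np.int64(185)), (140, np.int64(185)), (144, np.int64(185)), (148, np.int64(186)), (152, np.int64(186)), (156, np.int64(159)), (160, np.int64(177)), (164, np.int64(177)), (168, np.int64(177)), (172, np.int64(177)), (176, np.int64(178)), (180, np.int64(178)), (184, np.int64(178)), (188, np.int64(178)), (192, np.int64(178)), (196, np.int64(161)), (200, np.int64(81)), (204, np.int64(80)), (208, np.int64(81)), (212, np.int64(80)), (216, np.int64(81)), (220, np.int64(80)), (224, np.int64(80)), (228, np.int64(80)), (232, np.int64(80)), (236, np.int64(80)), (240, np.int64(69)), (244, np.int64(50)), (248, np.int64(82)), (252, np.int64(134)), (256, np.int64(136)), (260, np.int64(134)), (264, np.int64(131)), (268, np.int64(136)), (272, np.int64(131)), (276, np.int64(132)), (280, np.int64(127)), (284, np.int64(128)), (288, np.int64(126))]
```

The bar's edges match the predicted seated pose to about 1 px: sleeve edge, collar and plate positions, and height by its apparent width. I'm handing in.

```bash
python3 -c "
from rig import arm; print(arm.close_job())"
```

```text
the job is handed in; nothing more can be done
None
```

The job is handed in after about 16 s of robot time, but no verdict came back: the sleeve is set in the second pair of holes with both buttons out, and in my last camera check the bar lay in both rack saddles, released.

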